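Fit the index handle and turn the lens jig to its third stop

ROBOT

A 7-joint arm with a two-finger parallel gripper is mounted at the origin on the work surface. World frame = base frame: x ahead of the robot, y to its left, z up, the work surface at z = 0. Lengths are in m, angles in rad, forces in N, time in s.
With the tool pointing down it reaches from about 0.375 to 0.925 m from the base axis. Payload 3.1 kg.
Tool frame: the origin (TCP) lies at the very end of the fingers, on their centre line; the grasp point (between the pads) lies arm.pinch_z behind it (arm.pinch_z is the distance from the TCP to the grasp point, in m); z points along the fingers, y is the line along which they close (so a half turn about z gives the same grasp; the last joint's range is limited). The gripper opens to 85 mm and grips with 20 to 120 N. Pads are 22 mm wide; open, the fingers measure 114 mm over their backs; the gripper's body (76 mm by 85 mm) begins 54 mm behind the grasp point. The pads swing forward as they close: fully open they stand 13 mm farther back than shut.
Start: joints at [-1.289, 0.383, 0.044, 1.598, -0.018, 1.161, -0.05], TCP at [0.241, 0.604, 0.231] pointing down, gripper open.
Joint ranges: [-2.61, 2.61], [-0.41, 2.15], [-1.48, 1.57], [0, 2.5], [-1.57, 4.71], [0.05, 1.97], [-2.85, 2.85]. Speed limits (rad/s): [2.79, 2.79, 3.14, 3.14, 3.14, 3.14, 3.14].

INTERFACE

Orientations are given as a rotation vector (axis times angle).
In Python, from plant import arm gives the robot as it stands. The module is installed in compiled form; this text tells all that it offers.
- The arm moves only by the tool carry_out, never from a script. Its argument "moves" is a list of rows, each a list of 2 entries, a list of its own where there are three numbers: the shift along the world's x, y, z each as a share of 5 cm, from -1 to 1, then the turn, a rotation vector about the world's x, y, z each as a share of 0.15 rad, from -1 to 1. A call has 1 to 5 rows; each row shifts and turns the commanded pose from where the row before left it; what a row does not reach is not made up. A row lasts 1/10 s, in which the tool goes at most 50 mm and 8.59 degrees, less where a joint would pass 70% of its speed; a pose out of reach is approached as far as the arm can. A call with a number of a shift or a turn outside -1 to 1 is refused whole. A call with a gripper value outside its range is refused whole. "jaw" is the closure, from -1 (fully open) to 1 (shut), set as the call begins (left out, the last holds). The fingers move at their own pace and stop on an object; the grip force is fixed at half the most. Time passes only in rows, so rows that do not move let the fingers close. It gives the time, the measured TCP pose, the force, the opening and the grip force at its end, in the units of the state.
- arm.state(): the state, without advancing time (a new reading comes with each control period).
- arm.get_image(name): name is "scene" or "side" or "wrist"; returns a dict with "img" (400x640x3 uint8, red, green, blue), "K" (3x3 intrinsics, pixels), "distortion" ([k1, k2, p1, p2, k3] as OpenCV has them; the pictures are not rectified), "world_to_cam" (4x4, takes a point from world to camera coordinates). Camera axes: x right, y up, looking along -z (the intrinsics and any distortion apply to the point x, -y, -z); pixel columns grow to the right and rows downward; lengths in m; the calibration is good to about 2 mm. A picture is of the moment at which its call begins. There is no depth.
- arm.hand_in(): hands the job in; it is judged then, once.
Trained networks look in the newest picture that a camera, given by its name, has taken for a name from the list of things; names that differ only in an ending like _2 or _b are one class to them, and where a whole thing is asked for, a point or a joint stands for the part that bears it (a point fixed in the world has none). Each returns a list of dicts, best first, with "score" (0 to 1); they miss things now and then, are a little off and sometimes report something else, mostly with a low value. They report only what shows in the picture. A call takes as long as a camera call. They do not tell look-alikes from the thing itself.
- arm.boxes_of(camera, label): "point" ([column, row] in pixels, amid what is visible of it).
- arm.spot_point(camera, label): "point" ([column, row] in pixels: a listed point, or the origin of a listed thing).
The state is a dict: "time": time; "joints": joint angles; "dq": joint speeds; "joint_torque": joint torques, N m; "ee_pos": TCP position; "eef_rot": TCP orientation; "ft_force": force on the tool from outside, world axes, zero at the start; "moment": the same for the moment, N m; "finger_gap": finger opening in m; "grasp_force": force on a finger pad.
Only numpy, scipy, OpenCV 4.12 (cv2) and the standard library are available. Lean on these libraries where they do the work, as an engineer would, in place of code of your own. Each camera call takes 0.05 s, during which the arm holds its last target. There are 200 camera calls.

TASK

Pick up the loose index handle and set it fully down on the spindle of the lens-drilling jig, its slot over the drive pin, without turning the spindle yet. Then turn it clockwise (seen from above) by three clicks, counted from where it stands, do not go on past the third stop, and finish while still gripping the handle there: do not let go at the end. Leave the spectacles, the screwdriver and the jar where they are.

Things in the scene. Friction and masses are not known exactly. Their poses are not given: they have to be found in the camera images.
- handle: Loose index handle, about 0.22 kg, standing on the bench: a round aluminium hub 72 mm across, 18 mm tall, with a 19 mm bore through its middle and an 11 mm wide slot from the bore out through the rim; a black grip bar on top, along the slot, which shows beyond one end of the bar. Origin: centre of the underside; x: from the middle out along the slot; y: across the bar; z: up.
- grip (a point): Middle of the handle's black grip bar, on the handle's axis, 36 mm above the hub's underside; axes as the handle's. The bar is 40 mm long (x), 16 mm thick (y: grip it across this) and stands from 18 to 50 mm above the underside.
- jig: Grey lens-drilling jig fixed on the bench: housing 225 by 110 mm, top 35 mm above the bench, foot flange 250 by 130 mm. The spindle is near one end; near the other, 118 mm from it, a chuck with a round lens (up to 70 mm above the bench) that turns along with the spindle. Origin: on the bench below the spindle's axis; x: along the housing from spindle to lens; z: up.
- seat (a point): Centre of the spindle's steel dividing plate (84 mm across), on its upper face, 43 mm above the bench: the handle's underside rests here when fully down. A post 16 mm thick and 15 mm tall stands here, its top 6 mm tapering to 8 mm. Turns with the spindle: x points from the middle to the drive pin, z up. At the start the pin points towards the lens.
- pin (a point): Top centre of the drive pin on the dividing plate, 28 mm from the spindle's axis: 8 mm thick, 9 mm tall, its top 3 mm tapering to 4 mm. It enters the handle's slot with 1.5 mm of play at either side, so the handle can turn about 0.05 rad before it drives the spindle.
- spindle (a joint): Spindle angle, rad: 0 at the start (a stop, not counted), growing clockwise seen from above. Sprung click stops every 24 degrees (0.419 rad): first 0.419, second 0.838, third 1.257, more follow. Between stops it resists with up to about 0.13 N m; past half-way it pulls itself into the next stop. Released within 0.2 rad of a stop it goes back to it.
- specs: Bystander: a pair of folded spectacles lying on the bench, 136 mm by 44 mm by 14 mm. Origin: centre of the underside.
- driver: Bystander: a small screwdriver with a wooden handle lying on the bench, 150 mm long, 26 mm thick. Origin: centre of the underside; x along it.
- jar: Bystander: an amber jar with a metal cap, 52 mm across, 60 mm tall. Origin: centre of the underside.
There are look-alikes about, which are no part of the job. What is shaped like the handle but blue or red is not meant.

How it is judged:
On the way:
1. the handle sits fully down on the spindle, slot over the drive pin, with the spindle still in its starting stop (z of handle in the frame of seat between -0.004 and 0.004 m and horizontal distance between handle and seat below 0.005 m and angle between handle's own z axis and vertical below 0.09 rad and angle between the x axis of handle and the x axis of seat, either way round below 0.15 rad and value of joint spindle between -0.15 and 0.15 rad), for 0.1 s.
At the end, for the whole second after the job is handed in: The handle is fully down on the spindle (within 4 mm in height, 5 mm sideways, upright within 5 degrees, slot over the pin), the spindle rests in its third stop (1.257 rad, within 0.10 rad), and the fingers still grip the handle (more than 3 N) through the last second (z of handle in the frame of seat between -0.004 and 0.004 m and horizontal distance between handle and seat below 0.005 m and angle between handle's own z axis and vertical below 0.09 rad and angle between the x axis of handle and the x axis of seat, either way round below 0.15 rad and value of joint spindle between 1.1567 and 1.3567 rad and velocity of joint spindle between -0.1 and 0.1 rad/s and contact force between the fingers and handle above 3 N); the arm keeps its last pose, push and grip.
It fails at once if the spindle is turned past the third stop (more than 0.18 rad beyond it) (value of joint spindle above 1.437 rad).
It fails at once if the pair of spectacles is pushed away by more than 30 mm (distance of specs from where it was at the start of the episode above 0.03 m).
It fails at once if the screwdriver is pushed away by more than 30 mm (distance of driver from where it was at the start of the episode above 0.03 m).
It fails at once if the jar is pushed away by more than 30 mm (distance of jar from where it was at the start of the episode above 0.03 m).
It also fails if it takes over 43 s, if anything falls off the work surface, if the arm or the gripper's body presses on something with over 40 N, if the wrist force passes 120 N, or if a joint passes its speed limit or range.

## Working session

There is one attempt and no reset: what is moved stays moved. The work goes in short steps, Python scripts to look and compute and a tool call to move; the robot and the scene stay as the last step left them, time stands still between calls to the robot, and variables do not carry over. Pictures are saved under pics/ and viewed, at most 10 in all, crops included, and the job is handed in when it is done.

Besides the shell and the picture viewer there is one more tool, called in YAML: its name, and indented under it one key for each argument. carry_out: Moves the arm, as the interface text tells. Shift numbers are shares of 5 cm and turn numbers shares of 0.15 rad, none past 1 either way. Its arguments: {"type":"object","properties":{"moves":{"type":"array"},"jaw":{"type":"number"}},"required":["moves"]}

```bash
mkdir -p pics; cat > h.py <<'E'
import numpy as np, cv2
from plant import arm
def ray(im,px):
    K=np.array(im["K"],float);d=np.array(im["distortion"],float)
    u=cv2.undistortPoints(np.array([[px]],float),K,d)[0,0]
    T=np.array(im["world_to_cam"]);R=T[:3,:3];t=T[:3,3]
    return -R.T@t, R.T@np.array([u[0],-u[1],-1.])
def at_z(im,px,z):
    c,v=ray(im,px);return c+v*(z-c[2])/v[2]
def proj(im,P):
    T=np.array(im["world_to_cam"]);p=T[:3,:3]@np.array(P,float)+T[:3,3]
    q=np.array([[p[0],-p[1],-p[2]]])
    return cv2.projectPoints(q,np.zeros(3),np.zeros(3),np.array(im["K"],float),np.array(im["distortion"],float))[0][0,0]
def save(im,n): cv2.imwrite("pics/"+n,im["img"][:,:,::-1])
E
python3 - <<'E'
from h import *
np.set_printoptions(precision=4,suppress=True)
Z=dict(handle=0,grip=.036,seat=.043,pin=.052,jig=0,jar=0,specs=0,driver=0)
s=arm.state();print(s["time"],s["ee_pos"],s["eef_rot"],s["finger_gap"],arm.pinch_z)
ims=[]
for c in("scene","side"):
    im=arm.get_image(c);ims.append(im["img"])
    save(im,c+"0.png")
    for l in Z:
        for r in arm.spot_point(c,l)[:4]: print(c,l,np.round(r["point"]),round(r["score"],2),at_z(im,r["point"],Z[l])[:2])
E
```

```text
0.0 [0.2406 0.6028 0.2299] [-0.5928 -3.0848  0.0041] 0.0855752796941401 0.0187
scene handle [431. 212.] 0.87 [0.3437 0.2149]
scene handle [440. 283.] 0.78 [0.5657 0.3193]
scene handle [382. 266.] 0.7 [0.58  0.187]
scene handle [418. 239.] 0.67 [0.4554 0.2232]
scene grip [387. 256.] 0.95 [0.579 0.195]
scene grip [441. 267.] 0.92 [0.5522 0.3106]
scene grip [435. 199.] 0.8 [0.3328 0.2167]
scene grip [420. 230.] 0.75 [0.4604 0.2278]
scene seat [312. 210.] 0.57 [ 0.5328 -0.0266]
scene pin [310. 214.] 0.88 [ 0.558  -0.0172]
scene jig [311. 224.] 0.87 [ 0.5381 -0.0278]
scene jig [189. 205.] 0.36 [ 0.6334 -0.3451]
scene jar [188. 206.] 0.78 [ 0.6385 -0.344 ]
scene specs [386. 313.] 0.9 [0.7009 0.251 ]
scene driver [275. 163.] 0.7 [ 0.3586 -0.2585]
side handle [287. 359.] 0.96 [0.557  0.3152]
side handle [286. 297.] 0.67 [0.5871 0.1904]
side handle [405. 325.] 0.65 [0.3418 0.2158]
side handle [346. 319.] 0.6 [0.4587 0.2197]
side grip [282. 348.] 0.8 [0.565  0.3101]
side grip [348. 315.] 0.7 [0.4549 0.2279]
side grip [286. 287.] 0.61 [0.584  0.1871]
side seat [320. 210.] 0.69 [ 0.5467 -0.0173]
side seat [326. 219.] 0.68 [0.531  0.0096]
side pin [310. 205.] 0.92 [ 0.5705 -0.0184]
side jig [325. 216.] 0.87 [ 0.538  -0.0337]
side jar [311. 128.] 0.68 [ 0.6283 -0.3548]
side specs [219. 320.] 0.93 [0.7079 0.2608]
side driver [401. 161.] 0.8 [ 0.3626 -0.2562]
```

View pics/scene0.png

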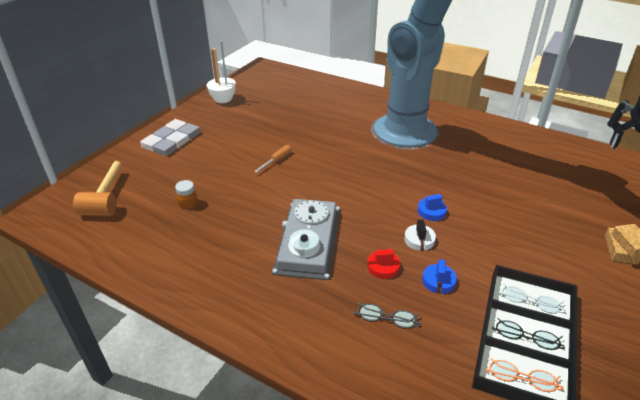

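View pics/side0.png

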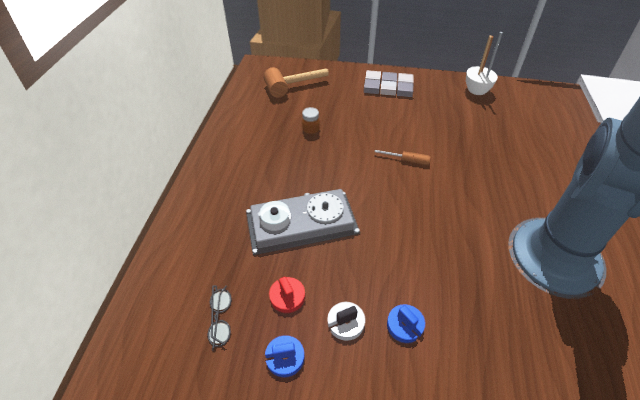

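The side view shows four handle-shaped things: red (287,295), blue (285,356), blue (406,324) and white with a black bar (346,320). The last one fits the description (aluminium hub, black bar), at scene (420,236). The jig's toothed plate is at side (325,207) and its lens at (275,215). I'll confirm with a crop.

```bash
python3 - <<'E'
from h import *
np.set_printoptions(precision=4,suppress=True)
a=cv2.imread("pics/scene0.png");b=cv2.imread("pics/side0.png")
f=lambda i,x,y,w:cv2.resize(i[y-w:y+w,x-w:x+w],(400,300*1) if 0 else (400,400),interpolation=cv2.INTER_CUBIC)
cv2.imwrite("pics/crop0.png",np.hstack([f(a,420,236,25),f(b,346,320,25)]))
im=arm.get_image("side");s=arm.get_image("scene")
print("plate",at_z(im,(325,207),.043),at_z(s,(312,211),.043),"lens",at_z(im,(274,211),.07),at_z(s,(304,240),.07))
print(proj(im,[.54,-.02,.043]),proj(s,[.54,-.02,.043]))
E
```

```text
plate [ 0.5376 -0.0262  0.043 ] [ 0.5367 -0.0257  0.043 ] lens [0.644  0.0246 0.07  ] [0.6594 0.0267 0.07  ]
[323.5602 208.9329] [313.3305 212.5019]
```

View pics/crop0.png

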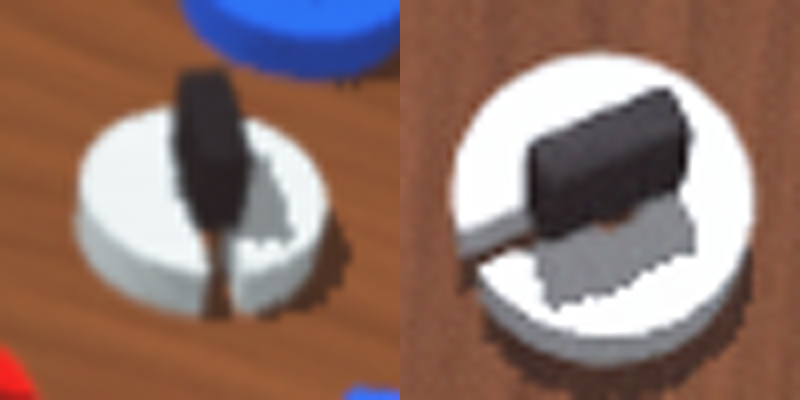

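```bash
python3 - <<'E'
from h import *
np.set_printoptions(precision=4,suppress=True)
im=arm.get_image("side");s=arm.get_image("scene")
c=lambda x,y:(321+x/8-.5,295+y/8-.5); d=lambda x,y:(395+x/8-.5,211+y/8-.5)
L=at_z(im,c(140,143),.05);R=at_z(im,c(275,98),.05)
S=at_z(im,c(62,245),.009)
print("bar side",L,R,(L+R)/2,np.linalg.norm(L-R),np.arctan2(*(L-R)[1::-1]),"slot",S)
A=at_z(s,d(215,155),.05);B=at_z(s,d(200,72),.05);C=at_z(s,d(218,285),.009)
print("bar scene",A,B,(A+B)/2,np.linalg.norm(A-B),np.arctan2(*(A-B)[1::-1]),"slot",C)
E
```

```text
bar side [0.4737 0.2316 0.05  ] [0.4435 0.2154 0.05  ] [0.4586 0.2235 0.05  ] 0.03427490363999224 0.49309676477935127 slot [0.4904 0.2416 0.009 ]
bar scene [0.4757 0.2341 0.05  ] [0.4432 0.2167 0.05  ] [0.4595 0.2254 0.05  ] 0.036874165925951205 0.4916844372335723 slot [0.4838 0.2437 0.009 ]
```

White aluminium hub with black bar confirmed, slot pointing away from the robot. Handle at about (0.459, 0.225), yaw 0.49; spindle at about (0.537, -0.026). Approaching with a turn.

carry_out:
  moves:
    - [[0.44,-0.76,-0.1],[0,0,0.58]]
    - [[0.44,-0.76,-0.1],[0,0,0.58]]
    - [[0.44,-0.76,-0.1],[0,0,0.58]]
    - [[0.44,-0.76,-0.1],[0,0,0.58]]
    - [[0.44,-0.76,-0.1],[0,0,0.58]]
  jaw: -1

```text
time: 1.6
ee_pos: [0.3518, 0.4122, 0.2063]
eef_rot: [-0.093, 3.14, 0.001]
ft_force: [0.2, 0.2, 0.4]
finger_gap: 0.0852
grasp_force: 0.0
```

carry_out:
  moves:
    - [[0.44,-0.75,-0.1],[0,0,0.58]]
    - [[0.44,-0.75,-0.1],[0,0,0.58]]
    - [[0.44,-0.75,-0.1],[0,0,0.58]]
    - [[0.4,-0.75,-0.1],[0,0,0.58]]
    - [[0,0,0],[0,0,0.58]]

```text
time: 2.1
ee_pos: [0.4404, 0.2556, 0.1858]
eef_rot: [0.749, -3.051, 0.007]
ft_force: [0.5, 0.7, -0.3]
finger_gap: 0.0856
grasp_force: 0.0
```

```bash
python3 - <<'E'
from h import *
np.set_printoptions(precision=4,suppress=True)
im=arm.get_image("wrist");save(im,"w1.png")
for l,z in(("grip",.036),("handle",0),("seat",.043),("pin",.052)):
    for r in arm.spot_point("wrist",l)[:4]: print(l,np.round(r["point"]),round(r["score"],2),at_z(im,r["point"],z)[:2])
print(arm.state()["ee_pos"])
E
```

```text
grip [291. 186.] 0.98 [0.4561 0.2309]
grip [333.  79.] 0.93 [0.3411 0.22  ]
grip [315. 291.] 0.71 [0.5609 0.3137]
grip [211. 264.] 0.62 [0.5861 0.1886]
handle [222. 247.] 0.9 [0.5811 0.1876]
handle [291. 176.] 0.88 [0.4555 0.2272]
handle [327.  80.] 0.81 [0.342  0.2147]
handle [319. 277.] 0.68 [0.5622 0.3201]
seat [ 28. 142.] 0.66 [ 0.5364 -0.0266]
pin [ 24. 176.] 0.93 [ 0.568  -0.0171]
[0.4364 0.2651 0.1865]
```

View pics/w1.png

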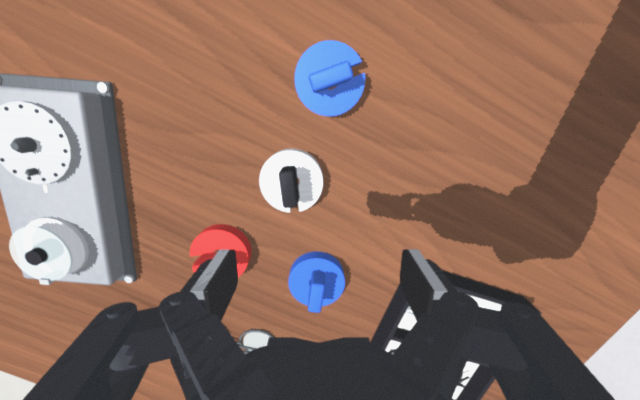

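The wrist view shows the white handle at (291,181) with its slot downward at (293,210), the plate at (33,143), the pin at (31,172), and jig corner screws at (102,88) and (128,279).

```bash
python3 - <<'E'
from h import *
np.set_printoptions(precision=4,suppress=True)
s=arm.state();print(s["time"],s["ee_pos"],s["eef_rot"],np.array(s["dq"]))
im=arm.get_image("wrist");s=arm.state();print(s["ee_pos"])
img=im["img"].astype(int);mn=img.min(2);mx=img.max(2)
def comp(mask,near,win=45):
    m=np.zeros(mask.shape,np.uint8);x,y=near
    y0,x0=max(0,y-win),max(0,x-win);m[y0:y+win,x0:x+win]=mask[y0:y+win,x0:x+win]
    n,l,st,c=cv2.connectedComponentsWithStats(m)
    i=1+np.argmax(st[1:,4]);return np.argwhere(l==i)[:,::-1].astype(float),c[i],st[i]
p,c,st=comp(mn>150,(291,181)); hull=cv2.convexHull(p.astype(np.float32)); e=cv2.fitEllipse(hull);print("hub",st,e,at_z(im,e[0],.016))
p,c,st=comp(mx<55,(289,187)); 
w=np.array([at_z(im,q,.05)[:2] for q in p]);u,sv,vt=np.linalg.svd(w-w.mean(0));print("bar",st,w.mean(0),np.arctan2(vt[0,1],vt[0,0]),sv/np.sqrt(len(w))*12**.5)
a=at_z(im,(102,88),.037);b=at_z(im,(129,279),.037);print("edge",a,b,np.linalg.norm(b-a),np.arctan2(*(b-a)[1::-1]))
E
```

```text
2.35 [0.4364 0.2651 0.1865] [-0.7636  3.047   0.0012] [-0.0102  0.0024 -0.0058 -0.0015  0.0016 -0.0008  0.0058]
[0.4363 0.2653 0.1865]
hub [ 249  147   64   64 2456] ((280.718505859375, 179.08050537109375), (63.21263122558594, 65.05380249023438), 129.52737426757812) [0.4562 0.2281 0.016 ]
bar [271 166  17  36 147] [0.4455 0.2303] 0.6991264220161708 [0.0381 0.0088]
edge [0.4502 0.0345 0.037 ] [0.6476 0.1206 0.037 ] 0.2154339398574411 0.4115585921285902
```

carry_out:
  moves:
    - [[0.2,-0.38,-0.7],[0,0,0]]
    - [[0.2,-0.38,-0.7],[0,0,0]]
    - [[0,0,0],[0,0,0]]

```text
time: 2.7
ee_pos: [0.454, 0.2215, 0.1118]
eef_rot: [0.755, -3.04, 0.008]
ft_force: [-1.1, -0.6, -0.5]
finger_gap: 0.0856
grasp_force: 0.0
```

```bash
python3 - <<'E'
from h import *
np.set_printoptions(precision=4,suppress=True)
arm.get_image("wrist");im=arm.get_image("wrist");save(im,"w2.png");s=arm.state();print(s["time"],s["ee_pos"],s["eef_rot"])
for l,z in(("grip",.036),("handle",0),("seat",.043),("pin",.052)):
    for r in arm.spot_point("wrist",l)[:2]: print(l,np.round(r["point"]),round(r["score"],2),at_z(im,r["point"],z)[:2])
print("tcp px",proj(im,s["ee_pos"]))
E
```

```text
2.8 [0.4561 0.2263 0.1157] [ 0.7622 -3.0458  0.0003]
grip [321. 212.] 0.93 [0.4584 0.2291]
grip [220. 306.] 0.78 [0.5842 0.1901]
handle [233. 283.] 0.95 [0.583  0.1913]
handle [319. 198.] 0.77 [0.4578 0.2271]
tcp px [319.4466 256.014 ]
```

View pics/w2.png

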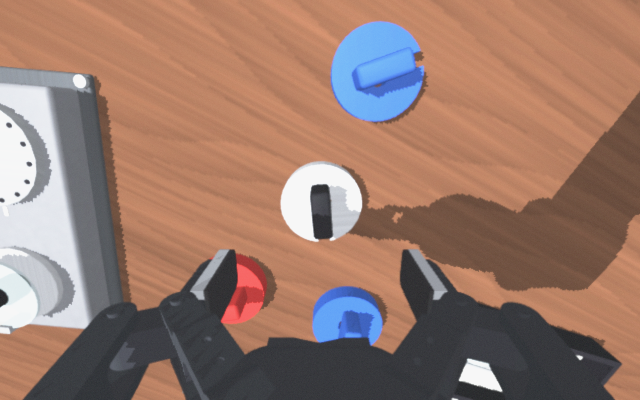

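The white handle's hub is at (321,202), the slot end at (324,240), and the bar is nearly vertical in the image. The gripper is lined up in yaw.

```bash
python3 - <<'E'
from h import *
np.set_printoptions(precision=4,suppress=True)
arm.get_image("wrist");im=arm.get_image("wrist");s=arm.state();print(s["ee_pos"],s["eef_rot"])
img=im["img"].astype(int);sub=np.zeros(img.shape[:2],np.uint8)
sub[150:250,270:372]=(img.min(2)>150)[150:250,270:372]
p=np.argwhere(sub)[:,::-1].astype(np.float32);e=cv2.fitEllipse(cv2.convexHull(p));print("hub",e,at_z(im,e[0],.018))
b=np.zeros_like(sub);b[175:245,300:345]=(img.max(2)<70)[175:245,300:345]
n,l,st,c=cv2.connectedComponentsWithStats(b);i=1+np.argmax(st[1:,4]);q=np.argwhere(l==i)[:,::-1].astype(np.float32);r=cv2.minAreaRect(q);print("bar",st[i],r)
for x,y in cv2.boxPoints(r): print((x,y),at_z(im,(x,y),.05)[:2])
from scipy.optimize import least_squares
# bar silhouette fit
H=cv2.convexHull(q)[:,0]
def model(v):
    P=[];c,sn=np.cos(v[2]),np.sin(v[2])
    for x in(-.02,.02):
        for y in(-.008,.008):
            for z in(.018,.05): P.append(proj(im,[v[0]+c*x-sn*y,v[1]+sn*x+c*y,z]))
    return cv2.convexHull(np.array(P,np.float32))
def cost(v):
    h=model(v);return [cv2.pointPolygonTest(h,(float(a),float(b)),True) for a,b in H]
s=least_squares(cost,[.4578,.227,.49],diff_step=1e-3,loss="soft_l1");print("fit",s.x,s.cost,len(H))
E
```

```text
[0.4575 0.2274 0.1176] [-0.7645  3.0444  0.002 ]
hub ((318.3020935058594, 194.9407196044922), (79.9384536743164, 80.556884765625), 81.79821014404297) [0.4551 0.2273 0.018 ]
bar [309 179  20  52 471] ((318.7269287109375, 204.5176239013672), (51.66677474975586, 17.15787696838379), 86.3086166381836)
(np.float32(308.5026), np.float32(179.29016)) [0.4389 0.21  ]
(np.float32(325.62485), np.float32(178.18549)) [0.4319 0.2212]
(np.float32(328.95126), np.float32(229.74509)) [0.4684 0.2442]
(np.float32(311.829), np.float32(230.84976)) [0.4758 0.2324]
fit [0.4547 0.2273 0.4829] 16.508296657677164 14
```

carry_out:
  moves:
    - [[0,0,-0.7],[0,0,0]]
    - [[0,0,-0.6],[0,0,0]]
    - [[0,0,-0.35],[0,0,0]]
    - [[0,0,-0.2],[0,0,0]]
    - [[0,0,-0.06],[0,0,0]]

```text
time: 3.6
ee_pos: [0.4566, 0.2259, 0.0203]
eef_rot: [0.763, -3.047, 0.0]
ft_force: [0.1, -0.3, 0.6]
finger_gap: 0.0854
grasp_force: 0.0
```

carry_out:
  moves:
    - [[0,0,0],[0,0,0]]
    - [[0,0,0],[0,0,0]]
    - [[0,0,0],[0,0,0]]
    - [[0,0,0],[0,0,0]]
    - [[0,0,0],[0,0,0]]
  jaw: 1

```text
time: 4.1
ee_pos: [0.4576, 0.2263, 0.0217]
eef_rot: [-0.763, 3.046, 0.001]
ft_force: [-0.3, -0.2, -1.1]
finger_gap: 0.0152
grasp_force: 59.4
```

carry_out:
  moves:
    - [[0,0,0.4],[0,0,0]]
    - [[0,0,0.8],[0,0,0]]
    - [[0,0,0.8],[0,0,0]]
    - [[0.2,-0.8,0.3],[0,0,-0.2]]
    - [[0.2,-0.8,0.3],[0,0,-0.25]]

```text
time: 4.6
ee_pos: [0.4772, 0.1466, 0.1523]
eef_rot: [-0.664, 3.069, 0.001]
ft_force: [0.9, -0.8, -2.7]
finger_gap: 0.0149
grasp_force: 59.3
```

carry_out:
  moves:
    - [[0.2,-0.8,0],[0,0,0]]
    - [[0.2,-0.6,0],[0,0,0]]
    - [[0.05,-0.2,0],[0,0,0]]
    - [[0,0,0],[0,0,0]]
    - [[0,0,0],[0,0,0]]

```text
time: 5.1
ee_pos: [0.4986, 0.0672, 0.1502]
eef_rot: [0.661, -3.07, -0.002]
ft_force: [0.1, 1.2, -2.0]
finger_gap: 0.015
grasp_force: 59.3
```

```bash
python3 - <<'E'
from h import *
np.set_printoptions(precision=4,suppress=True)
for c in("wrist","side","scene"):
    im=arm.get_image(c);save(im,c[0]+"3.png")
    s=arm.state()
    if c=="wrist": print(s["time"],s["ee_pos"],s["eef_rot"],s["finger_gap"],np.array(s["joints"]))
    for l,z in(("grip",None),("handle",None),("seat",.043),("pin",.052),("jig",0)):
        if z is None: z=s["ee_pos"][2]-.0217+(.036 if l=="grip" else 0)
        for r in arm.spot_point(c,l)[:2]: print(c,l,np.round(r["point"]),round(r["score"],2),at_z(im,r["point"],z)[:2])
E
```

```text
5.15 [0.4986 0.0679 0.1503] [ 0.6633 -3.0695 -0.0018] 0.015277448813898895 [-0.4813  0.2043  0.2923  2.0321 -0.0752  0.9162  1.8476]
wrist grip [495. 330.] 0.68 [0.496  0.1767]
wrist grip [546. 104.] 0.65 [0.3854 0.126 ]
wrist handle [380. 285.] 0.97 [0.5149 0.1213]
wrist handle [519. 106.] 0.89 [0.3807 0.1379]
wrist seat [207. 192.] 0.88 [ 0.5368 -0.0275]
wrist pin [208. 226.] 0.62 [ 0.5638 -0.0141]
wrist jig [319. 263.] 0.48 [0.5858 0.1084]
wrist jig [316. 236.] 0.41 [0.5552 0.0905]
side grip [340. 206.] 0.95 [0.4935 0.0676]
side grip [283. 347.] 0.78 [0.5439 0.3547]
side handle [408. 328.] 0.91 [0.3548 0.2801]
side handle [398. 158.] 0.7 [ 0.3835 -0.1229]
side seat [320. 207.] 0.61 [ 0.5478 -0.0241]
side pin [312. 207.] 0.56 [ 0.5665 -0.013 ]
side jig [324. 216.] 0.92 [ 0.5401 -0.0353]
scene grip [433. 204.] 0.91 [0.5123 0.2599]
scene grip [442. 266.] 0.88 [0.6767 0.338 ]
scene handle [356. 186.] 0.92 [0.4949 0.0697]
scene handle [382. 268.] 0.87 [0.7031 0.2322]
scene seat [314. 209.] 0.85 [ 0.5296 -0.0257]
scene pin [312. 215.] 0.94 [ 0.5593 -0.0111]
scene jig [313. 227.] 0.96 [ 0.544  -0.0191]
scene jig [355. 172.] 0.63 [ 0.283  -0.0338]
```

View pics/w3.png

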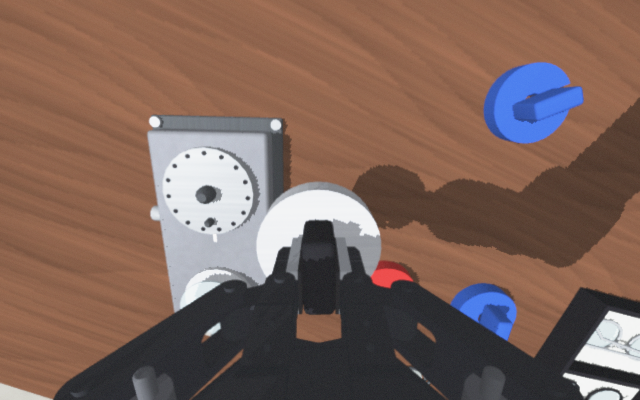

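The plate disc is at (209,190), the pin at (209,222), and the held hub at (319,245) with its top edge at row 183. Fitting circles to both.

```bash
python3 - <<'E'
from h import *
from scipy.optimize import least_squares
np.set_printoptions(precision=4,suppress=True)
im=arm.get_image("wrist");s=arm.state();tz=s["ee_pos"][2];print(s["ee_pos"],s["eef_rot"])
img=im["img"];g=cv2.GaussianBlur(cv2.cvtColor(img,cv2.COLOR_RGB2GRAY),(0,0),1).astype(float)
def fit(c0,r,z,angs,w=.006):
    # radial edge search: strongest inside-bright -> outside-dark step around expected radius
    c=np.array(c0,float)
    for it in range(4):
        P=[]
        rr=np.linspace(r-w,r+w,41)
        for a in angs:
            v=np.array([cv2.getRectSubPix(g.astype(np.float32),(1,1),tuple(map(float,proj(im,[c[0]+q*np.cos(a),c[1]+q*np.sin(a),z]))))[0,0] for q in rr])
            d=v[:-4]-v[4:]; i=d.argmax()
            if d[i]>15: P.append(c+rr[i+2]*np.array([np.cos(a),np.sin(a)]))
        P=np.array(P)
        q=least_squares(lambda x:np.hypot(*(P-x[:2]).T)-x[2],[*c,r],loss="soft_l1",f_scale=.0005).x;c=q[:2]
    return q,len(P),np.std(np.hypot(*(P-q[:2]).T)-q[2])
A=np.linspace(0,2*np.pi,72,endpoint=False)
S=fit((.537,-.027),.042,.043,A);print("seat",S)
zt=tz-.0217+.018
up=.41+np.pi
print("hub0",at_z(im,(319,245),zt))
H=fit(at_z(im,(319,245),zt)[:2],.036,zt,up+np.linspace(-1.7,1.7,50));print("hub",H)
# pin: darkest blob near (209,222)
pc=at_z(im,(209,222),.052);print("pin",pc,np.arctan2(*(pc[:2]-S[0][:2])[::-1]),np.linalg.norm(pc[:2]-S[0][:2]))
a=at_z(im,(155,121),.037);b=at_z(im,(276,125),.037);d=b-a;print("short edge",np.linalg.norm(d),np.arctan2(d[1],d[0])-np.pi/2)
E
```

```text
[0.4994 0.0656 0.1508] [ 0.6588 -3.0716 -0.    ]
seat (array([ 0.5373, -0.0266,  0.0414]), 56, np.float64(0.002106993988833887))
hub0 [0.4971 0.0658 0.1471]
hub (array([0.4996, 0.0663, 0.0361]), 50, np.float64(0.001500585682321279))
pin [ 0.5615 -0.0164  0.052 ] 0.39776141040824703 0.02626770885457681
short edge 0.10673144821422656 0.38767238237405777
```

carry_out:
  moves:
    - [[0.2,-0.5,0],[0,0,-0.1]]
    - [[0.25,-0.65,0],[0,0,0]]
    - [[0.2,-0.5,-0.3],[0,0,0]]
    - [[0.1,-0.2,-0.5],[0,0,0]]
    - [[0,0,-0.3],[0,0,0]]

```text
time: 6.55
ee_pos: [0.5369, -0.0296, 0.0946]
eef_rot: [0.629, -3.077, 0.002]
ft_force: [-0.9, -0.3, -2.3]
finger_gap: 0.0149
grasp_force: 59.1
```

carry_out:
  moves:
    - [[0,0,0],[0,0,0]]
    - [[0,0,0],[0,0,0]]
    - [[0,0,0],[0,0,0]]

```text
time: 6.85
ee_pos: [0.5377, -0.0253, 0.0967]
eef_rot: [-0.639, 3.074, 0.001]
ft_force: [-0.0, 0.5, -1.9]
finger_gap: 0.0146
grasp_force: 59.2
```

```bash
python3 - <<'E'
from h import *
np.set_printoptions(precision=4,suppress=True)
im=arm.get_image("side");save(im,"s4.png");sc=arm.get_image("scene");save(sc,"c4.png")
s=arm.state();print(s["time"],s["ee_pos"],s["eef_rot"],s["ft_force"],s["moment"])
r=np.array(s["eef_rot"]);r*=np.sign(-r[1]);print("yaw",2*np.arctan2(r[1],r[0])+np.pi)
for a,b in(((255,250),(357,231)),((249,211),(344,193.5))):
    p,q=at_z(im,a,.037),at_z(im,b,.037);d=p-q;print(np.linalg.norm(d),np.arctan2(d[1],d[0]))
A=im["img"][150:270,230:380];B=sc["img"][150:270,240:390]
cv2.imwrite("pics/crop4.png",np.hstack([cv2.resize(x,(400,320),interpolation=cv2.INTER_CUBIC)[:,:,::-1] for x in(A,B)]))
E
```

```text
6.95 [ 0.5378 -0.0257  0.0969] [-0.6382  3.0738  0.0004] [-0.2497  0.0716 -2.4029] [-0.0003  0.0266 -0.0003]
yaw 0.40945722544944063
0.22715243539828373 0.3777797096107036
0.22872062990005768 0.3922442343886645
```

View pics/crop4.png

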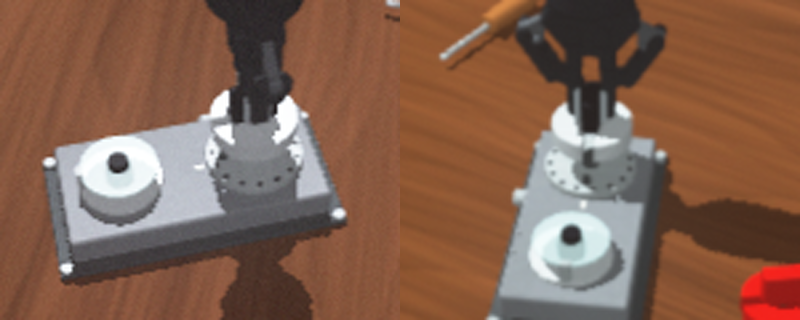

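Handle hangs above the plate, slot toward the lens. Small correction and descend.

carry_out:
  moves:
    - [[-0.015,-0.025,-0.1],[0,0,-0.1]]
    - [[0,0,-0.15],[0,0,0]]
    - [[0,0,-0.12],[0,0,0]]
    - [[0,0,-0.1],[0,0,0]]
    - [[0,0,0],[0,0,0]]

```text
time: 7.45
ee_pos: [0.5355, -0.0281, 0.0711]
eef_rot: [0.613, -3.079, 0.0]
ft_force: [-0.6, 0.3, -1.8]
finger_gap: 0.0153
grasp_force: 59.3
```

carry_out:
  moves:
    - [[0,0,-0.06],[0,0,0]]
    - [[0,0,-0.06],[0,0,0]]
    - [[0,0,-0.03],[0,0,0]]
    - [[0,0,0],[0,0,0]]
    - [[0,0,0],[0,0,0]]

```text
time: 7.95
ee_pos: [0.5363, -0.0281, 0.0648]
eef_rot: [-0.613, 3.081, -0.0]
ft_force: [-0.0, 0.5, -3.0]
finger_gap: 0.0152
grasp_force: 59.3
```

carry_out:
  moves:
    - [[0,0,-0.03],[0,0,0]]
    - [[0,0,0],[0,0,0]]
    - [[0,0,0],[0,0,0]]

```text
time: 8.25
ee_pos: [0.5364, -0.0281, 0.0647]
eef_rot: [0.612, -3.081, -0.001]
ft_force: [-2.1, 0.4, 6.6]
finger_gap: 0.0152
grasp_force: 60.7
```

```bash
python3 - <<'E'
from h import *
np.set_printoptions(precision=4,suppress=True)
s=arm.state();print(s["time"],s["ee_pos"],s["eef_rot"],s["ft_force"],s["moment"],np.array(s["joints"]))
E
```

```text
8.25 [ 0.5364 -0.0281  0.0647] [ 0.6125 -3.0813 -0.0012] [-2.1017  0.3999  6.5929] [0.1472 0.6356 0.0653] [-0.3049  0.4027  0.3277  2.0056 -0.185   0.7614  2.0961]
```

Fully seated (z 0.0647, the added push met about 9 N). Turning clockwise slowly.

carry_out:
  moves:
    - [[0,0,0],[0,0,-0.4]]
    - [[0,0,0],[0,0,-0.4]]
    - [[0,0,0],[0,0,-0.4]]
    - [[0,0,0],[0,0,-0.4]]
    - [[0,0,0],[0,0,-0.4]]

```text
time: 8.75
ee_pos: [0.5371, -0.0268, 0.0646]
eef_rot: [-0.144, 3.137, 0.003]
ft_force: [-2.4, 1.1, 4.4]
finger_gap: 0.0154
grasp_force: 60.5
```

carry_out:
  moves:
    - [[0,0,0],[0,0,-0.4]]
    - [[0,0,0],[0,0,-0.4]]
    - [[0,0,0],[0,0,-0.4]]
    - [[0,0,0],[0,0,-0.4]]
    - [[0,0,0],[0,0,-0.4]]

```text
time: 9.25
ee_pos: [0.5379, -0.0272, 0.0646]
eef_rot: [0.326, 3.122, 0.002]
ft_force: [-0.6, 2.2, 3.4]
finger_gap: 0.0152
grasp_force: 60.5
```

```bash
cat > y.py <<'E'
from h import *
np.set_printoptions(precision=4,suppress=True)
s=arm.state();r=np.array(s["eef_rot"]);r=r*np.sign(-r[1])
print(s["time"],s["ee_pos"],"yaw",2*np.arctan2(r[1],r[0])+np.pi,s["ft_force"],s["moment"],np.array(s["joints"]))
E
python3 y.py
```

```text
9.25 [ 0.5379 -0.0272  0.0646] yaw -0.20842511424915466 [-0.5528  2.2049  3.3673] [0.3468 0.0934 0.1395] [-0.4165  0.4208  0.4593  2.0095 -0.2662  0.7653  1.5635]
```

carry_out:
  moves:
    - [[0,0,0],[0,0,-0.4]]
    - [[0,0,0],[0,0,-0.4]]
    - [[0,0,0],[0,0,-0.4]]
    - [[0,0,0],[0,0,-0.4]]
    - [[0,0,0],[0,0,-0.4]]

```text
time: 9.75
ee_pos: [0.5381, -0.0275, 0.0647]
eef_rot: [0.79, 3.037, 0.003]
ft_force: [0.1, 0.6, 2.5]
finger_gap: 0.0148
grasp_force: 60.2
```

carry_out:
  moves:
    - [[0,0,0],[0,0,-0.4]]
    - [[0,0,0],[0,0,-0.4]]
    - [[0,0,0],[0,0,-0.4]]
    - [[0,0,0],[0,0,-0.3]]
    - [[0,0,0],[0,0,-0.3]]

```text
time: 10.25
ee_pos: [0.5385, -0.027, 0.0647]
eef_rot: [1.19, 2.904, 0.004]
ft_force: [1.3, 1.6, 2.4]
finger_gap: 0.0148
grasp_force: 60.0
```

carry_out:
  moves:
    - [[0,0,0],[0,0,-0.3]]
    - [[0,0,0],[0,0,-0.3]]
    - [[0,0,0],[0,0,0]]
    - [[0,0,0],[0,0,0]]
    - [[0,0,0],[0,0,0]]

```text
time: 10.75
ee_pos: [0.5379, -0.0274, 0.0646]
eef_rot: [1.317, 2.85, 0.004]
ft_force: [-0.3, 1.7, 5.1]
finger_gap: 0.0146
grasp_force: 60.3
```

```bash
python3 y.py; python3 - <<'E'
from h import *
s=arm.get_image("scene");B=s["img"][150:270,240:390]
i=arm.get_image("side");A=i["img"][150:270,230:380]
cv2.imwrite("pics/crop5.png",np.hstack([cv2.resize(x,(400,320),interpolation=cv2.INTER_CUBIC)[:,:,::-1] for x in(A,B)]))
E
```

```text
10.75 [ 0.5379 -0.0274  0.0646] yaw -0.8656601636434287 [-0.2884  1.7127  5.1271] [ 0.1619  0.1631 -0.0302] [-0.5392  0.4513  0.6096  2.0148 -0.3648  0.7796  0.9915]
```

View pics/crop5.png

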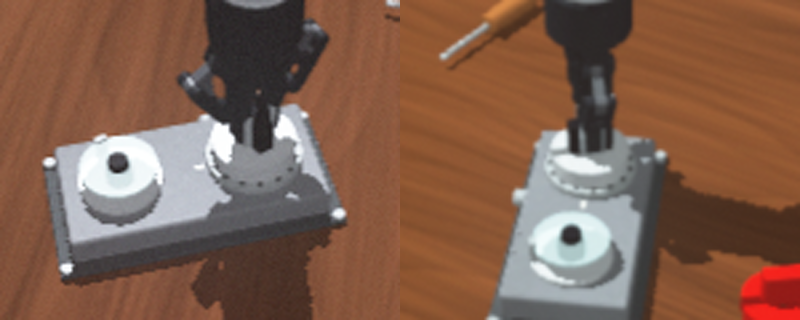

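The handle sits flat on the plate in the crop and the lens mark has moved round with the spindle. The turn measures 1.26 rad and the drive moment has dropped to about zero, so the spindle is at rest in the third stop.

```bash
python3 -c "
from plant import arm
print(arm.hand_in())"
```

```text
the job is handed in; nothing more can be done
None
```

I set the handle fully down on the spindle, turned it clockwise by a measured 1.26 rad (third stop is 1.257), and handed the job in with it still gripped at about 60 N; the hand-in returned no verdict.

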